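Wind the basket under the tipping tray and load it

TASK

Wind the double-ended crank clockwise until the steel basket stands centred in line with the tray's open mouth, moving the basket only by its crank. Then lift the tray by its handle and tip all six castings into the basket, and lower the tray back to level. Leave the other things on the bench where they stand.

Things in the scene. Friction and masses are not known exactly. Their poses are not given: they have to be found in the camera images.
- loader: Fixed bench loader, turned up to 13 degrees. Origin on the table under its tipping tray's middle, x away from the robot, y to the left along the basket's rail; all 'local' positions are in this frame, in mm. Green base plate x -80 to 220, y -330 to 130, 12 thick; gearbox under the crank 90 x 90, top z 82
- guard (a point): Middle of the top of a fixed aluminium guard strip over the far side of the crank circle: local x 20 to 56, y -315 to -105, z 162 to 170, on posts at x 50, y -309 and -111. The knobs pass under it with 16 mm to spare, a hand does not: let go there and take the other knob
- crank (a joint): Double-ended steel crank above the gearbox, turning about a vertical axis; rad, positive anticlockwise seen from above. 0: basket in line with the tray and knob_a pointing to local +x. It starts about 1 to 1.6 turns positive. Turning clockwise lowers the value; one turn moves the basket 70 mm; it stays where it is left (about 2 N at a knob)
- crank_axis (a point): Point on the crank's axis at local (-35, -210), at the height of the knobs' tops, z 146. Crank arm 150 long, 22 wide, z 94 to 106
- knob_a (a point): Centre of the top of one black upright round knob: diameter 18, from z 106 to 146, 70 from the axis; fixed to the arm
- knob_b (a point): Centre of the top of the other, equal knob, at the other end of the arm
- basket: Open steel basket on the carriage, 160 (x) x 158 (y) x 66 high, walls and floor 4; origin at centre of its underside, at z 40 (rim z 106); local x 142. Slides along its rail, driven only by the crank: local y = -70 mm x crank/(2 pi); y 0 is in line with the tray's mouth, it starts at negative y, behind the crank
- tray (a joint): Tilt of the aluminium tipping tray about its hinge; rad, 0: level (rests on a support), 1.15: fully tipped towards the basket. It falls back if let go. The castings slide off at about 0.6 to 1.0. Tray 144 (x) x 138 (y), walls 36 high on three sides, open towards the basket; floor 4 thick, top at z 127
- tray_hinge (a point): Middle of the tray's hinge line (along local y) under its open mouth, local (70, 0, 125)
- tray_handle (a point): Middle of the tray's handle, a steel bar 12 in diameter along local y, 100 long, 190 from the hinge on the robot's side, 46 clear of the tray's end; local (-120, 0, 139) when level
- casting0: One of six equal loose aluminium castings in the tray: disc 30 diameter x 12, boss 18 diameter to 22 high, two ears 44 over all x 12 x 8; about 50 g; origin at centre of its underside
- casting1: One of six equal loose aluminium castings in the tray: disc 30 diameter x 12, boss 18 diameter to 22 high, two ears 44 over all x 12 x 8; about 50 g; origin at centre of its underside
- casting2: One of six equal loose aluminium castings in the tray: disc 30 diameter x 12, boss 18 diameter to 22 high, two ears 44 over all x 12 x 8; about 50 g; origin at centre of its underside
- casting3: One of six equal loose aluminium castings in the tray: disc 30 diameter x 12, boss 18 diameter to 22 high, two ears 44 over all x 12 x 8; about 50 g; origin at centre of its underside
- casting4: One of six equal loose aluminium castings in the tray: disc 30 diameter x 12, boss 18 diameter to 22 high, two ears 44 over all x 12 x 8; about 50 g; origin at centre of its underside
- casting5: One of six equal loose aluminium castings in the tray: disc 30 diameter x 12, boss 18 diameter to 22 high, two ears 44 over all x 12 x 8; about 50 g; origin at centre of its underside
- oil_bottle: Bystander: grey oil bottle, diameter 56, 190 high, standing to the right of the crank; origin at the centre of its underside
- burr_jar: Bystander: glass jar with a steel cap, diameter 54, 75 high; origin at the centre of its underside
- parts_cup: Bystander: white cup, diameter 64, 70 high; origin at the centre of its underside
- polish_block: Bystander: brown polishing block 55 x 40 x 30; origin at the centre of its underside
- bearing_blank: Bystander: dark steel disc, diameter 52, 30 high; origin at the centre of its underside
- wire_brush: Bystander: brush lying along local y in front of the crank, about 30 high
Things that resemble listed ones, but are neither listed nor needed, are in the scene too. What is shaped like the casting0 but black is not meant. What is shaped like the casting5 but green or purple is not meant.

How it is judged (in metres and radians):
On the way, in this order (a step that is already met when the one before it is completed fails the run):
1. the basket is in line with the tray's mouth while the tray is still level (y of basket in the frame of loader between -0.01 and 0.01 m and value of joint tray below 0.1 rad), for 0.3 s.
2. the tray is tipped up with the basket in line (y of basket in the frame of loader between -0.01 and 0.01 m and value of joint tray above 0.5 rad), for 0.2 s.
At the end, for the whole second after the job is handed in: All six castings lie at rest inside the basket, below its rim; the basket is within 10 mm of being in line with the tray; the tray is back within 0.1 rad of level (all of step 1 and x of casting0 in the frame of basket between -0.079 and 0.079 m and y of casting0 in the frame of basket between -0.078 and 0.078 m and z of casting0 in the frame of basket between -0.002 and 0.064 m and linear speed of each of casting0, casting1, casting2, casting3, casting4, casting5 below 0.03 m/s and x of casting1 in the frame of basket between -0.079 and 0.079 m and y of casting1 in the frame of basket between -0.078 and 0.078 m and z of casting1 in the frame of basket between -0.002 and 0.064 m and x of casting2 in the frame of basket between -0.079 and 0.079 m and y of casting2 in the frame of basket between -0.078 and 0.078 m and z of casting2 in the frame of basket between -0.002 and 0.064 m and x of casting3 in the frame of basket between -0.079 and 0.079 m and y of casting3 in the frame of basket between -0.078 and 0.078 m and z of casting3 in the frame of basket between -0.002 and 0.064 m and x of casting4 in the frame of basket between -0.079 and 0.079 m and y of casting4 in the frame of basket between -0.078 and 0.078 m and z of casting4 in the frame of basket between -0.002 and 0.064 m and x of casting5 in the frame of basket between -0.079 and 0.079 m and y of casting5 in the frame of basket between -0.078 and 0.078 m and z of casting5 in the frame of basket between -0.002 and 0.064 m); the robot touches nothing.
It fails at once if the robot pushes the basket directly with more than 3 N (contact force between the arm and basket above 3 N).
It fails at once if the fingers push the basket directly with more than 3 N (contact force between the fingers and basket above 3 N).
It fails at once if a bystander is pushed more than 30 mm or knocked over (distance of any of oil_bottle, burr_jar, parts_cup, polish_block, bearing_blank, wire_brush from where it was at the start of the episode above 0.03 m or angle between any of oil_bottle, burr_jar, parts_cup, polish_block, bearing_blank's own z axis and vertical above 0.5 rad).
It also fails if it takes over 72 s, if anything falls off the work surface, if the arm or the gripper's body presses on something with over 40 N, if the wrist force passes 120 N, or if a joint passes its speed limit or range.

ROBOT

A 7-joint arm with a two-finger parallel gripper is mounted at the origin on the work surface. World frame = base frame: x ahead of the robot, y to its left, z up, the work surface at z = 0. Lengths are in m, angles in degrees, forces in N, time in s.
With the tool pointing down it reaches from about 0.425 to 0.875 m from the base axis. Payload 4.7 kg.
Tool frame: the origin (TCP) lies at the very end of the fingers, on their centre line; the grasp point (between the pads) lies 19 mm behind it; z points along the fingers, y is the line along which they close (so a half turn about z gives the same grasp; the last joint's range is limited). The gripper opens to 87 mm and grips with 3 to 60 N. Pads are 19 mm wide; open, the fingers measure 117 mm over their backs; the gripper's body (75 mm by 190 mm) begins 51 mm behind the grasp point.
Start: joints at [67.042, 18.392, -4.016, 83.108, 1.295, 78.541, -3.26], TCP at [0.262, -0.595, 0.223] pointing down, gripper open.
Joint ranges: [-163.93, 163.93], [-17.29, 119.83], [-79.2, 71.16], [3.27, 140.29], [-89.18, 269.18], [5.43, 117.66], [-154.24, 154.24]. Speed limits (degrees/s): [147.25, 147.25, 180, 180, 180, 180, 180].

INTERFACE

Orientations are given as [roll, pitch, yaw] about the fixed x, y, z axes, in that order (R = Rz(yaw) Ry(pitch) Rx(roll)).
In Python, from cell import get_obs, eyes, env gives the robot as it stands.
- The arm moves only by the tool servo_tool, never from a script. Its argument "series" is a list that holds one entry, the list of rows, each a list of 7 numbers: the shift along the tool's x, y, z in units of 300 mm (1.0 is 300 mm), then the turn, a rotation vector about the tool's x, y, z in units of pi rad (1.0 is pi rad), then the opening, from 0 (shut) to 1 (fully open). In form: [[[tx, ty, tz, wx, wy, wz, gripper], ...]]. A call has 1 to 12 rows; each row is the pose to reach, as a shift and turn from the pose commanded when the call began, along the tool's axes at that moment, turning the shorter way round; what a row does not reach only later rows make up. A row lasts 1/12 s, in which the tool goes at most 41.7 mm and 7.16 degrees, less where a joint would pass 70% of its speed; a pose out of reach is approached as far as the arm can. A call with a number of a shift or a turn outside -1 to 1 is refused whole. A call with a gripper value outside its range is refused whole. The fingers move at their own pace and stop on an object; "grip_force" is the grip in N (left out, the last holds). Time passes only in rows, so rows that repeat a pose let the fingers close. It gives the time, the measured TCP pose, the force, the opening and the grip force at its end, in the units of the state.
- get_obs(): the state, without advancing time (a new reading comes with each control period).
- eyes.read_camera(name): name is "side" or "top" or "wrist"; returns a dict with "frame" (400x640x3 uint8, red, green, blue), "depth" (400x640 float32, m along the optical axis (not along the pixel's ray), 0 where there is no reading), "fx", "fy", "cx", "cy" (pixels), "origin" and "rotation" of the camera in the world; the wrist camera has in their place "mount" (4x4, takes a point from camera to tool coordinates, whose origin is the TCP and whose axes are the flange's). Camera axes: x right, y down, z forward; pixel columns grow to the right and rows downward; lengths in m; the calibration is good to about 2 mm. The wrist camera is an equidistant fisheye: a pixel r from the principal point sees the ray r / f radians off the axis. A picture is of the moment at which its call begins: read the wrist's pose just before it.
- env.sign_off(): hands the job in; it is judged then, once.
The state is a dict: "time_s": time; "qpos": joint angles; "joint_velocities": joint speeds; "effort": joint torques, N m; "tool_pos": TCP position; "tool_rot": TCP orientation; "force": force on the tool from outside, world axes, zero at the start; "wrist_torque": the same for the moment, N m; "grip_width": finger opening in m; "grasp_force": force on a finger pad.
Only numpy, scipy, OpenCV 4.12 (cv2) and the standard library are available. Lean on these libraries where they do the work, as an engineer would, in place of code of your own. Each camera call takes 0.05 s, during which the arm holds its last target. There are 200 camera calls.

## Working session

There is one attempt and no reset: what is moved stays moved. The work goes in short steps, Python scripts to look and compute and a tool call to move; the robot and the scene stay as the last step left them, time stands still between calls to the robot, and variables do not carry over. Pictures are saved under pics/ and viewed, at most 10 in all, crops included, and the job is handed in when it is done.

Besides the shell and the picture viewer there is one more tool, called as name(argument=value, ...) on one line, values as JSON. servo_tool: Moves the arm, as the interface text tells. Shifts and turns lie within -1 to 1; 1 stands for 300 mm of shift or pi rad of turn. Its arguments: {"type":"object","properties":{"series":{"type":"array"},"grip_force":{"type":"number"}},"required":["series"]}

```bash
ls; mkdir -p pics; cat > h.py <<'E'
import numpy as np, cv2
from cell import get_obs, eyes, env
from scipy.spatial.transform import Rotation as R
def snap(n,f):
    c=eyes.read_camera(n); cv2.imwrite(f,c['frame'][:,:,::-1]); np.savez(f[:-4],**c); return c
def pts(c):
    d=c['depth']; v,u=np.mgrid[:d.shape[0],:d.shape[1]]
    P=np.stack([(u-c['cx'])/c['fx']*d,(v-c['cy'])/c['fy']*d,d],-1)
    return P@np.array(c['rotation']).T+np.array(c['origin'])
E
python3 - <<'E'
from h import *
o=get_obs(); print(o)
c=snap('top','pics/top0.png'); print({k:c[k] for k in c if k not in('frame','depth')})
d=snap('side','pics/side0.png'); print(d['origin'],d['rotation'])
E
```

```text
pics
{'time_s': 0.0, 'qpos': array([67.04104936, 18.43963336, -4.01601168, 83.17526457,  1.29503553,
       78.54000137, -3.26059453]), 'joint_velocities': array([-0.02578635,  0.04248961, -0.03045137,  0.05838779,  0.05971226,
       -0.01652816, -0.03332109]), 'effort': array([-5.03824904e-04, -4.91292679e+01, -4.04128404e-01, -3.12524593e+01,
       -6.39816304e-02,  4.37782297e-02,  1.80176758e-04]), 'tool_pos': array([ 0.26169513, -0.59438806,  0.22145189]), 'tool_rot': array([-1.79890348e+02,  5.61348243e-03,  2.37685820e+01]), 'force': array([-0.09508359, -0.03941551,  0.68636801]), 'wrist_torque': array([-0.03534214,  0.00292374,  0.01555938]), 'grasp_force': 0.0, 'grip_width': 0.08703142987642105}
{'fx': 399.3882602275043, 'fy': 399.3882602275043, 'cx': 324.5515590981457, 'cy': 204.67026126591384, 'origin': array([0.41903931, 0.02717614, 1.13592636]), 'rotation': array([-171.37411323,    1.28326429,  -89.27341285])}
[0.00616541 0.72112459 0.64617717] [-120.33040224    1.00643583 -142.373092  ]
```

```bash
sed -i "s/np.array(c\['rotation'\]).T/R.from_euler('xyz',c['rotation'],degrees=True).as_matrix().T/" h.py; python3 - <<'E'
import cv2,numpy as np
cv2.imwrite('pics/both.png',cv2.vconcat([cv2.imread('pics/top0.png')[:,:],cv2.imread('pics/side0.png')])[:, :] if 0 else cv2.resize(cv2.imread('pics/top0.png')[60:360,60:560],(800,480)))
E
```

```text
(no output)
```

View pics/top0.png

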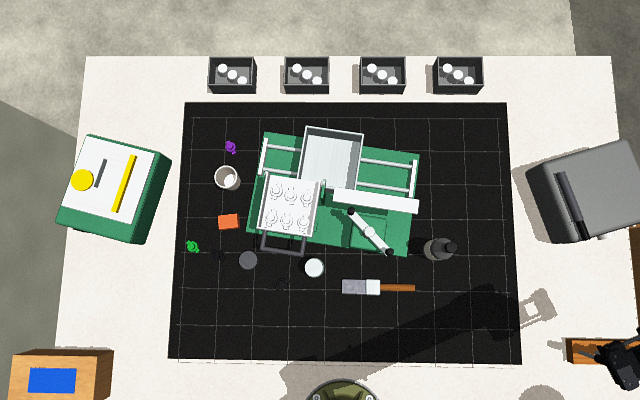

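View pics/side0.png

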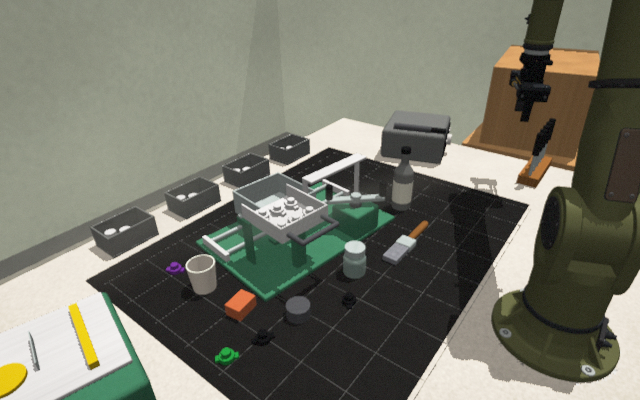

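The top view shows the tray at pixel (289,206) with six light castings, its handle at (284,253), the crank at (368,230) with knobs near (351,210) and (388,252), the bottle at (440,248) and the jar at (314,267). The purple, green and black castings lie outside the tray, so they are distractors. Next I measure the loader frame and the knobs.

```bash
cat >> h.py <<'E'
def load(f):
    z=np.load(f); return {k:z[k] for k in z}
E
python3 - <<'E'
from h import *
c=load('pics/top0.npz'); P=pts(c)
hsv=cv2.cvtColor(c['frame'],cv2.COLOR_RGB2HSV)
g=(hsv[...,0]>60)&(hsv[...,0]<90)&(hsv[...,1]>100)&(abs(P[...,2]-.012)<.008)
g[:,:240]=0;g[:,425:]=0
Q=P[g][:,:2]; print(len(Q),np.median(P[g][:,2]))
r=cv2.minAreaRect((Q*1000).astype(np.float32)); print(r); B=cv2.boxPoints(r); print(B)
# gearbox / knobs / strip / tray rim / handle
def rep(n,m):
    q=P[m]; print(n,len(q),np.median(q,0), cv2.minAreaRect((q[:,:2]*1000).astype(np.float32)))
v,u=np.mgrid[:400,:640]
box=lambda a,b,e,f:(u>a)&(u<b)&(v>e)&(v<f)
rep('strip',box(325,425,180,220)&(P[...,2]>.158)&(P[...,2]<.178))
rep('trayrim',box(245,330,165,245)&(P[...,2]>.155)&(P[...,2]<.17))
rep('handle',box(250,310,230,262)&(P[...,2]>.13)&(P[...,2]<.15))
rep('basket',box(290,380,110,200)&(P[...,2]>.098)&(P[...,2]<.112))
dark=(c['frame'].max(-1)<70)
rep('arm',box(335,400,200,260)&(P[...,2]>.088)&(P[...,2]<.112))
k=box(335,400,200,262)&(P[...,2]>.138)&(P[...,2]<.153)
n,l,s,ce=cv2.connectedComponentsWithStats(k.astype(np.uint8))
for i in range(1,n): rep('knob',l==i); print(ce[i])
rep('bottle',box(415,465,225,270)&(P[...,2]>.08)); rep('jar',box(300,330,255,280)&(P[...,2]>.04))
E
```

```text
6604 0.012838870812983294
((470.6802673339844, 36.994964599609375), (495.8474426269531, 609.2755126953125), 81.70308685302734)
[[ 133.45488 -164.37376]
 [ 736.3534  -252.29399]
 [ 807.90564  238.3637 ]
 [ 205.00714  326.28394]]
strip 1265 [ 0.57800948 -0.07263656  0.17081161] ((578.487548828125, -73.37066650390625), (209.8328094482422, 36.88981246948242), 81.49928283691406)
trayrim 322 [0.54019416 0.1640724  0.16151127] ((569.5574340820312, 140.395751953125), (138.6459503173828, 144.3804168701172), 81.70685577392578)
handle 388 [0.45907624 0.15252381 0.14462549] ((477.6480407714844, 152.36260986328125), (113.72994995117188, 65.23384094238281), 83.4476547241211)
basket 400 [0.74137648 0.03479911 0.10890643] ((685.3143920898438, 42.55535125732422), (159.92283630371094, 192.70465087890625), 81.67633056640625)
arm 378 [ 0.49950849 -0.05798307  0.10668111] ((501.4344177246094, -57.58964920043945), (146.77333068847656, 36.24980545043945), 43.53691482543945)
knob 41 [ 0.55593408 -0.0149653   0.146864  ] ((556.270263671875, -15.08719253540039), (15.228514671325684, 15.232290267944336), 1.3973088264465332)
[350.85365854 209.85365854]
knob 43 [ 0.45542184 -0.11019079  0.14620409] ((455.3943176269531, -109.9384765625), (15.178194046020508, 15.935853958129883), 43.15867614746094)
[389.58139535 250.97674419]
bottle 488 [ 0.46262704 -0.2373398   0.13121591] ((456.57843017578125, -119.8861083984375), (54.7232666015625, 298.58221435546875), 3.933811902999878)
jar 309 [0.41389427 0.07870266 0.07552617] ((412.0557861328125, 68.85392761230469), (82.05487060546875, 51.45491409301758), 85.64665985107422)
```

```bash
cat >> h.py <<'E'
YAW=-8.4; C=R.from_euler('z',YAW,degrees=True).as_matrix(); O=np.array([.5715,.140,0])
w=lambda p:C@np.array(p)+O          # local m -> world
loc=lambda P:(P-O)@C
def rows(tgts):
    """tgts: list of (world pos, rpy deg, grip)"""
    o=get_obs(); T=R.from_euler('xyz',o['tool_rot'],degrees=True)
    for p,e,g in tgts:
        d=T.inv().apply(np.array(p)-o['tool_pos'])/.3
        r=(T.inv()*R.from_euler('xyz',e,degrees=True)).as_rotvec()/np.pi
        print([float(x) for x in np.round(np.r_[d,r,g],3)])
def knob(th): return w([-.035+.07*np.cos(np.radians(th)),-.21+.07*np.sin(np.radians(th)),0])
DOWN=[180,0,90+YAW]
E
python3 - <<'E'
from h import *
c=load('pics/top0.npz'); P=loc(pts(c))
v,u=np.mgrid[:400,:640]
m=(u>290)&(u<380)&(v>115)&(v<200)&(abs(P[...,2]-.107)<.006)&(P[...,0]>.2)&(P[...,0]<.235)
print('far rim',P[m].min(0),P[m].max(0))
m=(u>415)&(u<465)&(v>225)&(v<270)&(P[...,2]>.06); Q=P[m]; Q=Q[Q[:,1]<-.335]
print('bottle',Q.min(0),Q.max(0)); t=Q[Q[:,2]>.17]; print(t.min(0),t.max(0))
B=knob(-128.1); print(B)
rows([([.262,-.595,.26],[180,0,23.8],1),([B[0],B[1],.26],DOWN,.5)])
E
```

```text
far rim [ 0.20031109 -0.15962706  0.10105849] [2.23251758e-01 3.56381219e-06 1.12898481e-01]
bottle [-0.07613528 -0.42316812  0.06151749] [-0.02222544 -0.36979316  0.19505639]
[-0.06101872 -0.41097765  0.17693608] [-0.03683614 -0.38565135  0.19505639]
[ 0.45542183 -0.1108191   0.        ]
[0.0, 0.002, -0.128, -0.001, 0.0, -0.0, 1.0]
[1.241, -1.215, -0.126, -0.001, -0.0, -0.321, 0.5]
```

servo_tool(series=[[[0.06,-0.06,-0.13,0,0,-0.02,0.5],[0.15,-0.15,-0.13,0,0,-0.05,0.5],[0.25,-0.25,-0.13,0,0,-0.08,0.5],[0.35,-0.35,-0.13,0,0,-0.11,0.5],[0.45,-0.45,-0.13,0,0,-0.14,0.5],[0.54,-0.54,-0.13,0,0,-0.16,0.5],[0.63,-0.63,-0.13,0,0,-0.19,0.5],[0.72,-0.72,-0.13,0,0,-0.22,0.5],[0.81,-0.81,-0.13,0,0,-0.25,0.5],[0.9,-0.88,-0.13,0,0,-0.28,0.5],[0.95,-0.93,-0.13,0,0,-0.31,0.5],[0.95,-0.93,-0.13,0,0,-0.321,0.5]]], grip_force=20)

```text
time_s: 1.1
tool_pos: [0.4126, -0.2188, 0.2616]
tool_rot: [180.0, -0.1, 82.3]
force: [0.3, -0.6, -0.9]
grip_width: 0.0436
grasp_force: 0.0
```

```bash
python3 - <<'E'
from h import *
B=knob(-128.1)
rows([([B[0],B[1],z],DOWN,.5) for z in(.25,.18,.115)]); print(get_obs()['tool_pos'],get_obs()['tool_rot'])
E
```

```text
[0.376, 0.093, 0.039, 0.0, -0.0, 0.004, 0.5]
[0.376, 0.093, 0.273, 0.0, -0.0, 0.004, 0.5]
[0.375, 0.093, 0.489, 0.0, -0.0, 0.004, 0.5]
[ 0.41255978 -0.21884633  0.26161476] [ 1.79973403e+02 -7.79007528e-02  8.22941631e+01]
```

servo_tool(series=[[[0.12,0.03,0.02,0,0,0.002,0.5],[0.25,0.06,0.04,0,0,0.004,0.5],[0.37,0.09,0.08,0,0,0.004,0.5],[0.376,0.093,0.18,0,0,0.004,0.5],[0.376,0.093,0.27,0,0,0.004,0.5],[0.376,0.093,0.27,0,0,0.004,0.5],[0.376,0.093,0.27,0,0,0.004,0.5]]])

```text
time_s: 1.68
tool_pos: [0.4533, -0.1171, 0.1796]
tool_rot: [-179.8, -0.0, 80.8]
force: [-0.3, -0.0, 0.4]
grip_width: 0.0436
grasp_force: 0.0
```

```bash
python3 - <<'E'
from h import *
o=get_obs();print(o['tool_pos'],o['tool_rot'],o['joint_velocities'].max(),o['qpos'])
B=knob(-128.1);print(B)
rows([([B[0],B[1],z],DOWN,.5) for z in(.15,.115)])
E
```

```text
[ 0.45326567 -0.11705041  0.17958515] [-1.79805290e+02 -3.79414778e-02  8.08253296e+01] 0.5830433009391661 [ 43.46678325  -1.05774891 -31.58315048 110.13855696  -0.61635783
  70.95986786   2.91641161]
[ 0.45542183 -0.1108191   0.        ]
[0.022, 0.004, 0.099, -0.001, -0.0, -0.004, 0.5]
[0.022, 0.005, 0.215, -0.001, -0.0, -0.004, 0.5]
```

servo_tool(series=[[[0.022,0.004,0.05,0,0,-0.004,0.5],[0.022,0.005,0.12,0,0,-0.004,0.5],[0.022,0.005,0.19,0,0,-0.004,0.5],[0.022,0.005,0.215,0,0,-0.004,0.5],[0.022,0.005,0.215,0,0,-0.004,0.5],[0.022,0.005,0.215,0,0,-0.004,0.2],[0.022,0.005,0.215,0,0,-0.004,0.1],[0.022,0.005,0.215,0,0,-0.004,0.1],[0.022,0.005,0.215,0,0,-0.004,0.1],[0.022,0.005,0.215,0,0,-0.004,0.1]]])

```text
time_s: 2.52
tool_pos: [0.4558, -0.1118, 0.1165]
tool_rot: [-179.9, 0.1, 81.5]
force: [-5.5, -1.9, 2.3]
grip_width: 0.0177
grasp_force: 2.4
```

```bash
python3 - <<'E'
from h import *
o=get_obs();print(o['tool_pos'],o['tool_rot'],o['force'])
print('sweep');rows([(np.r_[knob(-128.1-10*i)[:2],.115],DOWN,.1) for i in range(1,13)])
E
```

```text
[ 0.45578558 -0.11183323  0.11646547] [-1.79865603e+02  1.07050595e-01  8.15241656e+01] [-5.45989954 -1.88646473  2.27129043]
sweep
[0.031, -0.031, 0.005, -0.001, 0.001, -0.0, 0.1]
[0.063, -0.056, 0.005, -0.001, 0.001, -0.0, 0.1]
[0.1, -0.074, 0.005, -0.001, 0.001, -0.0, 0.1]
[0.139, -0.086, 0.005, -0.001, 0.001, -0.0, 0.1]
[0.179, -0.091, 0.005, -0.001, 0.001, -0.0, 0.1]
[0.22, -0.089, 0.005, -0.001, 0.001, -0.0, 0.1]
[0.259, -0.08, 0.005, -0.001, 0.001, -0.0, 0.1]
[0.297, -0.064, 0.004, -0.001, 0.001, -0.0, 0.1]
[0.331, -0.042, 0.004, -0.001, 0.001, -0.0, 0.1]
[0.36, -0.014, 0.004, -0.001, 0.001, -0.0, 0.1]
[0.385, 0.018, 0.004, -0.001, 0.001, -0.0, 0.1]
[0.403, 0.055, 0.004, -0.001, 0.001, -0.0, 0.1]
```

servo_tool(series=[[[0.031,-0.031,0,0,0,0,0],[0.063,-0.056,0,0,0,0,0],[0.1,-0.074,0,0,0,0,0],[0.139,-0.086,0,0,0,0,0],[0.179,-0.091,0,0,0,0,0],[0.22,-0.089,0,0,0,0,0],[0.259,-0.08,0,0,0,0,0],[0.297,-0.064,0,0,0,0,0],[0.331,-0.042,0,0,0,0,0],[0.36,-0.014,0,0,0,0,0],[0.385,0.018,0,0,0,0,0],[0.403,0.055,0,0,0,0,0]]], grip_force=25)

```text
time_s: 3.52
tool_pos: [0.4863, 0.0207, 0.1158]
tool_rot: [-179.3, -0.9, 81.9]
force: [-9.0, 28.0, 5.8]
grip_width: 0.0027
grasp_force: 13.9
```

```bash
python3 - <<'E'
from h import *
o=get_obs();print(o['tool_pos'],o['tool_rot'],o['force'])
c=snap('top','pics/t1.png')
p=loc(o['tool_pos']);print(p, np.degrees(np.arctan2(p[1]+.21,p[0]+.035)), np.hypot(p[1]+.21,p[0]+.035))
print('sweep');rows([(np.r_[knob(112-7*i)[:2],.116],DOWN,.1) for i in range(0,7)])
E
```

```text
[0.48630036 0.02065288 0.11577968] [-179.27098455   -0.85550248   81.94110934] [-8.95742896 28.0461529   5.81622605]
[-0.06685105 -0.13051302  0.11577968] 111.83636318324783 0.0856310041802671
sweep
[-0.054, 0.007, -0.001, -0.002, -0.006, 0.002, 0.1]
[-0.045, 0.034, -0.001, -0.002, -0.006, 0.002, 0.1]
[-0.04, 0.062, -0.001, -0.002, -0.006, 0.002, 0.1]
[-0.038, 0.091, -0.001, -0.002, -0.006, 0.002, 0.1]
[-0.039, 0.119, -0.002, -0.002, -0.006, 0.002, 0.1]
[-0.044, 0.147, -0.002, -0.002, -0.006, 0.002, 0.1]
[-0.052, 0.174, -0.002, -0.002, -0.006, 0.002, 0.1]
```

View pics/t1.png

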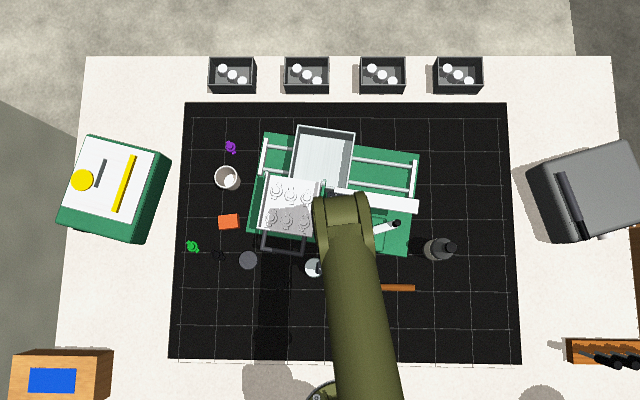

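The tool is at radius 86 mm with the fingers shut to 2.7 mm, so the knob slipped out sideways. One knob is visible at (396,223). I measure the crank there and back off.

```bash
cat >> h.py <<'E'
def knobs(c):
    P=loc(pts(c)); r=np.hypot(P[...,0]+.035,P[...,1]+.21)
    k=(abs(P[...,2]-.146)<.007)&(abs(r-.07)<.016)
    n,l,s,ce=cv2.connectedComponentsWithStats(k.astype(np.uint8))
    for i in range(1,n):
        if s[i,4]>15:
            q=P[l==i].mean(0); print('knob',s[i,4],ce[i].round(),q.round(4),'th',np.degrees(np.arctan2(q[1]+.21,q[0]+.035)).round(1),'r',np.hypot(q[1]+.21,q[0]+.035).round(4))
def basket(c):
    P=loc(pts(c)); m=(abs(P[...,2]-.107)<.006)&(P[...,0]>.208)&(P[...,0]<.23)&(abs(P[...,1])<.25)
    print('basket y',(P[m][:,1].min()+P[m][:,1].max())/2*1000, np.ptp(P[m][:,1])*1000)
E
python3 - <<'E'
from h import *
c=load('pics/t1.npz'); knobs(c); basket(c)
c=load('pics/top0.npz'); knobs(c); basket(c)
E
```

```text
knob 40 [397. 222.] [-0.0049 -0.2722  0.1463] th -64.2 r 0.0691
basket y -57.251797863740656 159.2928515048031
knob 41 [351. 210.] [ 0.0076 -0.1552  0.1465] th 52.1 r 0.0695
knob 42 [390. 251.] [-0.0783 -0.2644  0.1459] th -128.5 r 0.0695
basket y -80.01969113270307 158.20181232430946
```

servo_tool(series=[[[0.02,-0.02,0,0,0,0,0.1],[0.02,-0.02,-0.1,0,0,0,0.3],[0.02,-0.02,-0.22,0,0,0,0.5],[0.02,-0.02,-0.22,0,0,0,0.5],[0.02,-0.02,-0.22,0,0,0,0.5]]])

```text
time_s: 3.98
tool_pos: [0.4881, 0.0134, 0.1844]
tool_rot: [179.7, 0.0, 81.6]
force: [0.1, -0.7, -0.2]
grip_width: 0.0275
grasp_force: 0.0
```

```bash
python3 - <<'E'
from h import *
k=knob(-64.2); e=[180,0,171.6]
rows([(np.r_[k[:2],.205],e,.4),(np.r_[k[:2],.116],e,.4)])
E
```

```text
[-0.452, 0.199, -0.067, 0.001, 0.001, -0.5, 0.4]
[-0.452, 0.197, 0.229, 0.001, 0.001, -0.5, 0.4]
```

servo_tool(series=[[[-0.02,0,-0.07,0,0,-0.04,0.4],[-0.07,0.03,-0.07,0,0,-0.08,0.4],[-0.12,0.05,-0.07,0,0,-0.12,0.4],[-0.17,0.07,-0.07,0,0,-0.16,0.4],[-0.22,0.09,-0.07,0,0,-0.2,0.4],[-0.27,0.12,-0.07,0,0,-0.24,0.4],[-0.32,0.14,-0.07,0,0,-0.28,0.4],[-0.37,0.16,-0.07,0,0,-0.32,0.4],[-0.42,0.19,-0.07,0,0,-0.36,0.4],[-0.452,0.199,-0.07,0,0,-0.4,0.4],[-0.452,0.199,-0.07,0,0,-0.44,0.4],[-0.452,0.199,-0.07,0,0,-0.475,0.4]]])

```text
time_s: 4.98
tool_pos: [0.5246, -0.1309, 0.2016]
tool_rot: [180.0, -0.1, 167.3]
force: [-0.4, -0.4, -0.2]
grip_width: 0.0347
grasp_force: 0.0
```

servo_tool(series=[[[0,0,0,0,0,-0.025,0.4],[0,0,0,0,0,-0.025,0.4],[0,0,0,0,0,-0.025,0.4],[0,0,0,0,0,-0.025,0.4]]])

```text
time_s: 5.32
tool_pos: [0.5249, -0.1298, 0.2024]
tool_rot: [180.0, -0.0, 171.4]
force: [0.2, 0.1, -0.7]
grip_width: 0.0349
grasp_force: 0.0
```

```bash
python3 - <<'E'
from h import *
c=snap('top','pics/t2.png'); knobs(c)
o=get_obs();print(o['tool_pos'],o['tool_rot'],o['qpos'])
k=knob(-64.2); e=[180,0,171.6]
rows([(np.r_[k[:2],.116],e,.4)])
E
```

```text
knob 41 [344. 240.] [-0.0694 -0.1491  0.1465] th 119.5 r 0.07
[ 0.52500323 -0.12979907  0.20263248] [ 1.79997494e+02 -2.95158877e-02  1.71454724e+02] [ 45.38253093   8.37774555 -37.3044921   99.22230007   5.2629033
  74.18956443  88.38839058]
[-0.007, 0.002, 0.289, 0.0, -0.0, -0.001, 0.4]
```

```bash
python3 - <<'E'
from h import *
rows([(np.r_[knob(-60.5)[:2],.116],[180,0,171.6],.4)])
E
```

```text
[-0.02, 0.009, 0.289, 0.0, -0.0, -0.001, 0.4]
```

servo_tool(series=[[[-0.02,0.009,0.08,0,0,0,0.4],[-0.02,0.009,0.16,0,0,0,0.4],[-0.02,0.009,0.24,0,0,0,0.4],[-0.02,0.009,0.289,0,0,0,0.4],[-0.02,0.009,0.289,0,0,0,0.4],[-0.02,0.009,0.289,0,0,0,0],[-0.02,0.009,0.289,0,0,0,0],[-0.02,0.009,0.289,0,0,0,0],[-0.02,0.009,0.289,0,0,0,0],[-0.02,0.009,0.289,0,0,0,0],[-0.02,0.009,0.289,0,0,0,0]]], grip_force=50)

```text
time_s: 6.28
tool_pos: [0.5327, -0.1297, 0.1179]
tool_rot: [-179.9, 0.2, 171.5]
force: [0.8, -4.1, 5.2]
grip_width: 0.017
grasp_force: 50.0
```

```bash
cat >> h.py <<'E'
def sweep(ths):
    ph=lambda t:np.interp(t,[-300,-270,-225,-180,-120,-90,-60],[40,30,60,90,120,110,90])
    rows([(np.r_[knob(t)[:2],.116],[180,0,81.6+ph(t)],0) for t in ths])
def where():
    o=get_obs();p=loc(o['tool_pos']);print('tool',p.round(4),o['tool_rot'].round(1),'th',np.degrees(np.arctan2(p[1]+.21,p[0]+.035)).round(1),'r',np.hypot(p[1]+.21,p[0]+.035).round(4),'F',o['force'].round(1),'w',round(o['grip_width'],4),o['grasp_force'])
E
python3 - <<'E'
from h import *
where()
sweep(range(-68,-68-96,-8))
E
```

```text
tool [ 0.001  -0.2724  0.1179] [-179.9    0.2  171.5] th -60.1 r 0.0721 F [ 0.8 -4.1  5.2] w 0.017 50.001138830557466
[0.032, -0.008, 0.006, -0.001, 0.001, -0.03, 0.0]
[0.063, -0.018, 0.006, -0.001, 0.001, -0.06, 0.0]
[0.095, -0.024, 0.006, -0.001, 0.001, -0.089, 0.0]
[0.128, -0.025, 0.006, -0.001, 0.001, -0.115, 0.0]
[0.16, -0.022, 0.006, -0.001, 0.001, -0.13, 0.0]
[0.192, -0.014, 0.006, -0.001, 0.001, -0.145, 0.0]
[0.222, -0.002, 0.005, -0.001, 0.001, -0.16, 0.0]
[0.25, 0.014, 0.005, -0.001, 0.001, -0.156, 0.0]
[0.276, 0.034, 0.005, -0.001, 0.001, -0.134, 0.0]
[0.299, 0.058, 0.005, -0.001, 0.001, -0.112, 0.0]
[0.318, 0.084, 0.005, -0.001, 0.001, -0.089, 0.0]
[0.333, 0.113, 0.005, -0.001, 0.001, -0.067, 0.0]
```

Firm grip at 50 N, so I sweep with the tool turning along.

servo_tool(series=[[[0.032,-0.006,0.003,0,0,-0.03,0],[0.063,-0.016,0.003,0,0,-0.06,0],[0.095,-0.022,0.003,0,0,-0.089,0],[0.128,-0.025,0.003,0,0,-0.115,0],[0.16,-0.022,0.003,0,0,-0.13,0],[0.192,-0.014,0.003,0,0,-0.145,0],[0.222,-0.002,0.003,0,0,-0.16,0],[0.25,0.014,0.003,0,0,-0.156,0],[0.276,0.034,0.003,0,0,-0.134,0],[0.299,0.058,0.003,0,0,-0.112,0],[0.318,0.084,0.003,0,0,-0.089,0],[0.333,0.113,0.003,0,0,-0.067,0]]])

```text
time_s: 7.28
tool_pos: [0.429, -0.0924, 0.1172]
tool_rot: [-179.1, -1.0, -177.2]
force: [-30.6, -22.9, 34.5]
grip_width: 0.0153
grasp_force: 51.1
```

```bash
python3 - <<'E'
from h import *
where()
c=snap('top','pics/t3.png');basket(c);knobs(c);where()
sweep(range(-164,-164-96,-8))
E
```

```text
tool [-0.107  -0.2507  0.1172] [-179.1   -1.  -177.2] th -150.5 r 0.0827 F [-30.6 -22.9  34.5] w 0.0153 51.099918438121676
basket y -40.920185750428026 159.4774387529544
knob 20 [358. 206.] [ 0.019  -0.1723  0.1457] th 34.9 r 0.0659
tool [-0.109  -0.2481  0.1172] [-179.2   -1.2 -177.3] th -152.7 r 0.0832 F [-32.9 -18.7  38.6] w 0.0153 51.664212117902935
[-0.034, 0.057, 0.002, -0.005, -0.007, 0.017, 0.0]
[-0.034, 0.09, 0.002, -0.005, -0.007, 0.04, 0.0]
[-0.038, 0.122, 0.001, -0.005, -0.006, 0.062, 0.0]
[-0.046, 0.154, 0.001, -0.006, -0.006, 0.092, 0.0]
[-0.059, 0.183, -0.0, -0.006, -0.006, 0.121, 0.0]
[-0.076, 0.211, -0.001, -0.006, -0.006, 0.151, 0.0]
[-0.096, 0.237, -0.002, -0.006, -0.005, 0.18, 0.0]
[-0.12, 0.259, -0.002, -0.007, -0.005, 0.21, 0.0]
[-0.147, 0.277, -0.003, -0.007, -0.005, 0.24, 0.0]
[-0.176, 0.292, -0.004, -0.007, -0.005, 0.269, 0.0]
[-0.207, 0.302, -0.005, -0.007, -0.004, 0.299, 0.0]
[-0.239, 0.309, -0.006, -0.008, -0.004, 0.329, 0.0]
```

servo_tool(series=[[[0,0,0,0,0,0,0.35],[0,0,0,0,0,0,0.35],[0,0,0,0,0,0,0.35],[0,0,0,0,0,0,0.35]]], grip_force=10)

```text
time_s: 7.67
tool_pos: [0.438, -0.0788, 0.1155]
tool_rot: [179.9, 0.0, -176.3]
force: [0.7, -0.1, -0.6]
grip_width: 0.0291
grasp_force: 0.0
```

```bash
cat >> h.py <<'E'
def sweep(ths,off=270,g=.28,z=.116):
    rows([(np.r_[knob(t)[:2],z],[180,0,81.6+t+off],g) for t in ths])
E
python3 - <<'E'
from h import *
c=snap('top','pics/t4.png');basket(c);knobs(c);where()
sweep([-150])
sweep([-150-6*i for i in range(1,12)])
E
```

```text
basket y -39.38615974667563 158.93964320732573
tool [-0.1001 -0.236   0.1154] [ 179.9    0.  -176.3] th -158.2 r 0.0701 F [ 0.5 -1.1  0.5] w 0.0293 0.0
[-0.008, -0.033, -0.002, 0.0, 0.0, -0.1, 0.28]
[-0.002, -0.009, -0.002, 0.0, 0.0, -0.066, 0.28]
[0.002, 0.015, -0.002, 0.0, 0.0, -0.033, 0.28]
[0.003, 0.04, -0.002, 0.0, 0.0, 0.0, 0.28]
[0.002, 0.064, -0.002, 0.0, 0.0, 0.034, 0.28]
[-0.002, 0.088, -0.002, 0.0, 0.0, 0.067, 0.28]
[-0.008, 0.112, -0.002, 0.0, 0.0, 0.1, 0.28]
[-0.017, 0.134, -0.002, 0.0, 0.0, 0.134, 0.28]
[-0.028, 0.156, -0.002, 0.0, 0.0, 0.167, 0.28]
[-0.042, 0.177, -0.002, 0.0, 0.0, 0.2, 0.28]
[-0.057, 0.196, -0.002, 0.0, 0.0, 0.234, 0.28]
[-0.074, 0.213, -0.002, 0.0, 0.0, 0.267, 0.28]
```

servo_tool(series=[[[0.002,0.015,0,0,0,-0.01,0.28],[0.003,0.04,0,0,0,0.0,0.28],[0.002,0.064,0,0,0,0.034,0.28],[-0.002,0.088,0,0,0,0.067,0.28],[-0.008,0.112,0,0,0,0.1,0.28],[-0.017,0.134,0,0,0,0.134,0.28],[-0.028,0.156,0,0,0,0.167,0.28],[-0.042,0.177,0,0,0,0.2,0.28],[-0.057,0.196,0,0,0,0.234,0.28],[-0.074,0.213,0,0,0,0.267,0.28],[-0.074,0.213,0,0,0,0.267,0.28]]])

```text
time_s: 8.63
tool_pos: [0.4564, -0.0129, 0.1154]
tool_rot: [179.9, -0.0, 135.6]
force: [0.2, 0.0, -0.4]
grip_width: 0.0242
grasp_force: 0.0
```

```bash
python3 - <<'E'
from h import *
c=snap('top','pics/t5.png');basket(c);knobs(c);where()
sweep([-216-6*i for i in range(1,13)])
E
```

```text
basket y -27.658646186185837 159.66622728234412
knob 26 [390. 212.] [ 0.0185 -0.2512  0.146 ] th -37.6 r 0.0675
tool [-0.0919 -0.1686  0.1153] [ 1.800e+02 -1.000e-01  1.358e+02] th 143.9 r 0.0704 F [-0.4 -0.1 -0.3] w 0.0244 0.0
[-0.003, 0.024, -0.002, 0.0, -0.0, 0.035, 0.28]
[-0.007, 0.048, -0.002, 0.0, -0.0, 0.068, 0.28]
[-0.013, 0.072, -0.002, 0.0, -0.0, 0.101, 0.28]
[-0.022, 0.095, -0.002, 0.0, -0.0, 0.135, 0.28]
[-0.033, 0.116, -0.002, 0.0, -0.0, 0.168, 0.28]
[-0.046, 0.137, -0.002, 0.0, -0.0, 0.201, 0.28]
[-0.062, 0.156, -0.002, 0.0, -0.0, 0.235, 0.28]
[-0.079, 0.173, -0.002, 0.0, -0.0, 0.268, 0.28]
[-0.098, 0.188, -0.002, 0.0, -0.0, 0.301, 0.28]
[-0.119, 0.201, -0.002, 0.0, -0.0, 0.335, 0.28]
[-0.141, 0.212, -0.002, 0.0, -0.0, 0.368, 0.28]
[-0.163, 0.221, -0.002, 0.0, -0.0, 0.401, 0.28]
```

servo_tool(series=[[[-0.003,0.024,0,0,0,0.035,0.28],[-0.007,0.048,0,0,0,0.068,0.28],[-0.013,0.072,0,0,0,0.101,0.28],[-0.022,0.095,0,0,0,0.135,0.28],[-0.033,0.116,0,0,0,0.168,0.28],[-0.046,0.137,0,0,0,0.201,0.28],[-0.062,0.156,0,0,0,0.235,0.28],[-0.079,0.173,0,0,0,0.268,0.28],[-0.098,0.188,0,0,0,0.301,0.28],[-0.119,0.201,0,0,0,0.335,0.28],[-0.141,0.212,0,0,0,0.368,0.28],[-0.16,0.22,0,0,0,0.395,0.28]]])

```text
time_s: 9.68
tool_pos: [0.5354, -0.0013, 0.1148]
tool_rot: [-179.8, 0.1, 64.4]
force: [-1.5, 0.0, 0.7]
grip_width: 0.0243
grasp_force: 0.9
```

```bash
python3 - <<'E'
from h import *
c=snap('top','pics/t6.png');basket(c);knobs(c);where()
p=get_obs()['tool_pos']
rows([(np.r_[p[:2],.2],get_obs()['tool_rot'],.45)])
sweep([-108],off=180,g=.45,z=.2); sweep([-108],off=180,g=.45)
E
```

```text
basket y -14.375092132288248 158.9630321665657
knob 44 [396. 242.] [-0.0538 -0.2769  0.146 ] th -105.7 r 0.0695
tool [-0.0138 -0.1453  0.115 ] [-179.9   -0.    64.2] th 71.9 r 0.068 F [ 0.  -0.1 -1.3] w 0.0242 0.18520225465181284
[0.0, -0.0, -0.283, 0.0, 0.0, 0.0, 0.45]
[-0.46, -0.005, -0.284, -0.0, -0.0, -0.497, 0.45]
[-0.46, -0.005, -0.004, -0.0, -0.0, -0.497, 0.45]
```

```bash
python3 - <<'E'
from h import *
sweep([-105.7],off=90,g=.45,z=.2); sweep([-105.7],off=90,g=.45)
E
```

```text
[-0.46, 0.004, -0.284, -0.0, -0.0, -0.01, 0.45]
[-0.46, 0.004, -0.004, -0.0, -0.0, -0.01, 0.45]
```

servo_tool(series=[[[0,0,-0.02,0,0,0,0.35],[0,0,-0.14,0,0,0,0.4],[0,0,-0.27,0,0,0,0.45],[-0.1,0,-0.29,0,0,0,0.45],[-0.22,0,-0.29,0,0,0,0.45],[-0.34,0,-0.29,0,0,-0.01,0.45],[-0.43,0.002,-0.29,0,0,-0.01,0.45],[-0.46,0.004,-0.29,0,0,-0.01,0.45],[-0.46,0.004,-0.29,0,0,-0.01,0.45],[-0.46,0.004,-0.29,0,0,-0.01,0.45]]])

```text
time_s: 10.57
tool_pos: [0.4781, -0.1254, 0.2028]
tool_rot: [180.0, -0.0, 66.4]
force: [0.4, 0.5, -0.5]
grip_width: 0.0393
grasp_force: 0.0
```

```bash
python3 - <<'E'
from h import *
where(); sweep([-105.7],off=90,g=.45)
E
```

```text
tool [-0.0536 -0.2762  0.2028] [180.   -0.   66.4] th -105.7 r 0.0687 F [ 0.4  0.5 -0.5] w 0.0393 0.0
[-0.004, -0.0, 0.289, 0.0, -0.0, 0.003, 0.45]
```

servo_tool(series=[[[-0.004,0,0.1,0,0,0,0.45],[-0.004,0,0.2,0,0,0,0.45],[-0.004,0,0.287,0,0,0,0.45],[-0.004,0,0.287,0,0,0,0.28],[-0.004,0,0.287,0,0,0,0.28],[-0.004,0,0.287,0,0,0,0.28]]])

```text
time_s: 11.07
tool_pos: [0.4789, -0.1261, 0.1179]
tool_rot: [179.9, -0.1, 66.4]
force: [-0.1, 0.0, 0.2]
grip_width: 0.0281
grasp_force: 0.0
```

```bash
python3 - <<'E'
from h import *
where(); sweep([-112-6*i for i in range(12)],off=90)
E
```

```text
tool [-0.0527 -0.2768  0.1179] [ 1.799e+02 -1.000e-01  6.640e+01] th -104.8 r 0.0691 F [-0.1  0.   0.2] w 0.0281 0.0
[-0.001, -0.029, 0.006, 0.001, -0.0, 0.038, 0.28]
[0.003, -0.053, 0.006, 0.001, -0.0, 0.071, 0.28]
[0.009, -0.077, 0.006, 0.001, -0.0, 0.105, 0.28]
[0.018, -0.099, 0.006, 0.001, -0.0, 0.138, 0.28]
[0.03, -0.121, 0.006, 0.001, -0.0, 0.171, 0.28]
[0.043, -0.141, 0.006, 0.001, -0.0, 0.205, 0.28]
[0.059, -0.16, 0.006, 0.0, -0.001, 0.238, 0.28]
[0.077, -0.177, 0.006, 0.0, -0.001, 0.271, 0.28]
[0.096, -0.192, 0.006, 0.0, -0.001, 0.305, 0.28]
[0.116, -0.205, 0.006, 0.0, -0.001, 0.338, 0.28]
[0.138, -0.216, 0.006, 0.0, -0.001, 0.371, 0.28]
[0.161, -0.224, 0.006, 0.0, -0.001, 0.405, 0.28]
```

servo_tool(series=[[[-0.001,-0.029,0.004,0,0,0.035,0.28],[0.003,-0.053,0.004,0,0,0.071,0.28],[0.009,-0.077,0.004,0,0,0.105,0.28],[0.018,-0.099,0.004,0,0,0.138,0.28],[0.03,-0.121,0.004,0,0,0.171,0.28],[0.043,-0.141,0.004,0,0,0.205,0.28],[0.059,-0.16,0.004,0,0,0.238,0.28],[0.077,-0.177,0.004,0,0,0.271,0.28],[0.096,-0.192,0.004,0,0,0.305,0.28],[0.116,-0.205,0.004,0,0,0.338,0.28],[0.138,-0.216,0.004,0,0,0.371,0.28],[0.161,-0.224,0.004,0,0,0.405,0.28]]])

```text
time_s: 12.07
tool_pos: [0.4365, -0.0563, 0.1175]
tool_rot: [179.9, -0.2, -6.9]
force: [-1.8, -2.1, 0.6]
grip_width: 0.0242
grasp_force: 1.1
```

servo_tool(series=[[[0.007,-0.012,0,0,0,0,0.28],[0.007,-0.012,0,0,0,0,0.28],[0.007,-0.012,0,0,0,0,0.4],[0.007,-0.012,0,0,0,0,0.4]]])

```text
time_s: 12.4
tool_pos: [0.4386, -0.0527, 0.1158]
tool_rot: [-180.0, -0.1, -6.5]
force: [-0.5, 0.0, 0.9]
grip_width: 0.0305
grasp_force: 0.0
```

```bash
python3 - <<'E'
from h import *
where();c=snap('top','pics/t7.png');basket(c);knobs(c)
E
```

```text
tool [-0.1033 -0.21    0.1158] [-1.8e+02 -1.0e-01 -6.5e+00] th -180.0 r 0.0683 F [-0.5  0.   0.9] w 0.0305 0.0
basket y 0.021944220592998165 158.69959162934967
```

servo_tool(series=[[[0,0,-0.1,0,0,0,0.5],[0,0,-0.2,0,0,0,0.5],[0,0,-0.3,0,0,0,0.5],[0,0,-0.4,0,0,-0.02,0.4],[0,0,-0.43,0,0,-0.05,0.4]]])

```text
time_s: 12.87
tool_pos: [0.4402, -0.0531, 0.2489]
tool_rot: [179.9, -0.4, 2.6]
force: [0.6, -0.2, -0.2]
grip_width: 0.0374
grasp_force: 0.0
```

```bash
python3 - <<'E'
from h import *
where();c=snap('top','pics/t8.png');basket(c);knobs(c)
P=loc(pts(c)); m=(abs(P[...,2]-.145)<.008)&(P[...,0]<-.105)&(P[...,0]>-.14)&(abs(P[...,1])<.07); print('handle',np.median(P[m],0),P[m].min(0),P[m].max(0))
h=w([-.12,0,0]);rows([(np.r_[h[:2],.245],DOWN,.36)])
E
```

```text
tool [-0.1017 -0.2102  0.2489] [179.9  -0.4   2.6] th -179.9 r 0.0667 F [ 0.6 -0.2 -0.2] w 0.0374 0.0
basket y 0.5632716767163398 159.46043129869628
handle [-0.11908257 -0.00155337  0.14460669] [-0.12607281 -0.05597381  0.13805391] [-0.10506449  0.05499257  0.15026002]
[0.076, -0.699, 0.011, 0.002, -0.001, -0.437, 0.36]
```

servo_tool(series=[[[0.006,-0.06,0,0,0,-0.04,0.36],[0.013,-0.12,0,0,0,-0.08,0.36],[0.02,-0.18,0,0,0,-0.12,0.36],[0.026,-0.24,0,0,0,-0.16,0.36],[0.033,-0.3,0,0,0,-0.2,0.36],[0.04,-0.37,0,0,0,-0.24,0.36],[0.047,-0.44,0,0,0,-0.28,0.36],[0.055,-0.51,0,0,0,-0.31,0.36],[0.062,-0.58,0,0,0,-0.35,0.36],[0.07,-0.65,0,0,0,-0.38,0.36],[0.076,-0.699,0,0,0,-0.41,0.36],[0.076,-0.699,0,0,0,-0.437,0.36]]])

```text
time_s: 13.92
tool_pos: [0.4512, 0.1616, 0.2434]
tool_rot: [-179.9, -0.1, 81.5]
force: [0.8, 0.4, -0.0]
grip_width: 0.0313
grasp_force: 0.0
```

servo_tool(series=[[[0,0,0.03,0,0,0,0.36],[0,0,0.06,0,0,0,0.36],[0,0,0.06,0,0,0,0.36],[0,0,0.06,0,0,0,0.36]]])

```text
time_s: 14.25
tool_pos: [0.4514, 0.1567, 0.2248]
tool_rot: [-179.9, 0.1, 80.8]
force: [-0.2, 0.0, 0.0]
grip_width: 0.0315
grasp_force: 0.0
```

```bash
python3 - <<'E'
from h import *
where();c=snap('top','pics/t9.png')
knobs(c);h=w([-.12,0,0]);rows([(np.r_[h[:2],.121],DOWN,.36)]);print(get_obs()['qpos'])
E
```

```text
tool [-0.1213 -0.001   0.2248] [-1.799e+02  1.000e-01  8.080e+01] th 112.4 r 0.2261 F [-0.2  0.   0. ] w 0.0315 0.0
knob 42 [366. 258.] [-0.1047 -0.2102  0.1459] th -179.8 r 0.0697
[0.003, 0.003, 0.348, -0.0, 0.0, -0.004, 0.36]
[ 26.26192801  -1.46947631 -47.22708466 104.89691141  -1.12098337
  76.17567804 -29.82596294]
```

Crank settled at 0. I descend onto the handle and grip it.

servo_tool(series=[[[0.003,0.003,0.08,0,0,0,0.36],[0.003,0.003,0.18,0,0,-0.004,0.36],[0.003,0.003,0.27,0,0,-0.004,0.36],[0.003,0.003,0.345,0,0,-0.004,0.36],[0.003,0.003,0.345,0,0,-0.004,0.36],[0.003,0.003,0.345,0,0,-0.004,0],[0.003,0.003,0.345,0,0,-0.004,0],[0.003,0.003,0.345,0,0,-0.004,0],[0.003,0.003,0.345,0,0,-0.004,0],[0.003,0.003,0.345,0,0,-0.004,0]]], grip_force=40)

```text
time_s: 15.13
tool_pos: [0.4507, 0.1594, 0.124]
tool_rot: [-179.7, 0.1, 81.8]
force: [-9.1, 0.2, 8.0]
grip_width: 0.0109
grasp_force: 40.0
```

```bash
cat >> h.py <<'E'
def tilt(ts,g=0,k=.45,t0=0):
    # tcp = bar + offset; tool pitches by k*t about local y
    o=get_obs(); L=[]
    T0=R.from_euler('xyz',DOWN,degrees=True)
    for t in ts:
        b=np.array([.07-.19*np.cos(t)+.014*np.sin(t),0,.125+.19*np.sin(t)+.014*np.cos(t)])
        rot=R.from_rotvec(C@np.array([0,k*t,0]))*T0
        tcp=w(b)+rot.apply([0,0,.018]); L.append((tcp,rot.as_euler('xyz',degrees=True),g))
    rows(L)
E
python3 - <<'E'
from h import *
where(); tilt([0,.05]+[.1*i for i in range(1,11)])
E
```

```text
tool [-0.1223  0.0015  0.124 ] [-1.797e+02  1.000e-01  8.180e+01] th 112.4 r 0.2288 F [-9.1  0.2  8. ] w 0.0109 40.0014066696167
[-0.005, 0.008, 0.01, -0.001, 0.0, 0.001, 0.0]
[-0.005, 0.009, -0.022, 0.006, 0.0, 0.001, 0.0]
[-0.005, 0.012, -0.053, 0.013, 0.0, 0.001, 0.0]
[-0.005, 0.024, -0.115, 0.027, 0.001, 0.001, 0.0]
[-0.005, 0.041, -0.176, 0.042, 0.001, 0.001, 0.0]
[-0.006, 0.064, -0.234, 0.056, 0.001, 0.001, 0.0]
[-0.006, 0.093, -0.29, 0.07, 0.001, 0.001, 0.0]
[-0.006, 0.127, -0.342, 0.085, 0.001, 0.001, 0.0]
[-0.006, 0.166, -0.391, 0.099, 0.001, 0.001, 0.0]
[-0.006, 0.21, -0.435, 0.113, 0.001, 0.001, 0.0]
[-0.006, 0.258, -0.474, 0.128, 0.001, 0.001, 0.0]
[-0.007, 0.31, -0.509, 0.142, 0.001, 0.001, 0.0]
```

servo_tool(series=[[[-0.005,0.009,-0.022,0.006,0,0,0],[-0.005,0.012,-0.053,0.013,0,0,0],[-0.005,0.018,-0.085,0.02,0,0,0],[-0.005,0.024,-0.115,0.027,0,0,0],[-0.005,0.032,-0.146,0.034,0,0,0],[-0.005,0.041,-0.176,0.042,0,0,0],[-0.005,0.052,-0.205,0.049,0,0,0],[-0.006,0.064,-0.234,0.056,0,0,0],[-0.006,0.078,-0.263,0.063,0,0,0],[-0.006,0.093,-0.29,0.07,0,0,0],[-0.006,0.093,-0.29,0.07,0,0,0]]])

```text
time_s: 16.05
tool_pos: [0.4754, 0.1557, 0.212]
tool_rot: [-166.6, -0.1, 81.9]
force: [-15.5, 3.6, 5.7]
grip_width: 0.0113
grasp_force: 40.0
```

```bash
cat >> h.py <<'E'
def tnow():
    o=get_obs(); b=loc(o['tool_pos']-R.from_euler('xyz',o['tool_rot'],degrees=True).apply([0,0,.018]))-[.07,0,.125]
    print('bar',b.round(4),'r',np.hypot(b[0],b[2]).round(4),'tilt',(np.arctan2(b[2],-b[0])-np.arctan2(.014,.19)).round(3))
E
python3 - <<'E'
from h import *
where(); tnow(); c=snap('side','pics/s1.png'); tilt([.5+.05*i for i in range(1,13)])
E
```

```text
tool [-0.0973  0.0015  0.212 ] [-1.666e+02 -1.000e-01  8.190e+01] th 106.4 r 0.2205 F [-15.5   3.6   5.7] w 0.0113 40.01012921333313
bar [-0.1632  0.0015  0.1045] r 0.1938 tilt 0.496
[-0.005, 0.022, -0.03, 0.005, 0.0, 0.002, 0.0]
[-0.005, 0.034, -0.059, 0.012, 0.0, 0.002, 0.0]
[-0.005, 0.047, -0.088, 0.019, 0.0, 0.002, 0.0]
[-0.005, 0.061, -0.116, 0.026, 0.0, 0.002, 0.0]
[-0.005, 0.077, -0.142, 0.033, 0.0, 0.002, 0.0]
[-0.006, 0.094, -0.169, 0.041, 0.0, 0.002, 0.0]
[-0.006, 0.112, -0.194, 0.048, 0.0, 0.002, 0.0]
[-0.006, 0.131, -0.218, 0.055, 0.0, 0.002, 0.0]
[-0.006, 0.152, -0.241, 0.062, 0.0, 0.002, 0.0]
[-0.006, 0.174, -0.263, 0.069, 0.0, 0.002, 0.0]
[-0.006, 0.197, -0.284, 0.076, 0.0, 0.002, 0.0]
[-0.006, 0.221, -0.304, 0.084, 0.0, 0.002, 0.0]
```

View pics/s1.png

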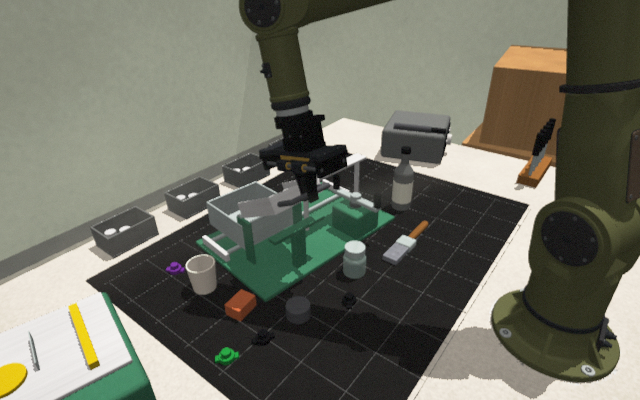

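The tray at about (265,205) is tilted roughly 0.5 rad, gripped at (308,190), with the basket in line behind it. I continue slowly.

servo_tool(series=[[[-0.002,0.008,-0.03,0.006,0,0,0],[-0.002,0.02,-0.059,0.013,0,0,0],[-0.002,0.033,-0.088,0.02,0,0,0],[-0.002,0.047,-0.116,0.027,0,0,0],[-0.002,0.047,-0.116,0.027,0,0,0],[-0.002,0.063,-0.142,0.034,0,0,0],[-0.002,0.063,-0.142,0.034,0,0,0],[-0.002,0.08,-0.169,0.041,0,0,0],[-0.002,0.08,-0.169,0.041,0,0,0],[-0.002,0.098,-0.194,0.048,0,0,0],[-0.002,0.098,-0.194,0.048,0,0,0],[-0.002,0.098,-0.194,0.048,0,0,0]]])

```text
time_s: 17.1
tool_pos: [0.5183, 0.1494, 0.2637]
tool_rot: [-158.4, -0.2, 82.0]
force: [-8.8, 3.6, 8.5]
grip_width: 0.0107
grasp_force: 40.0
```

```bash
python3 - <<'E'
from h import *
where(); tnow(); tilt([.85+.05*i for i in range(1,6)])
E
```

```text
tool [-0.054   0.0015  0.2637] [-158.4   -0.2   82. ] th 95.1 r 0.2124 F [-8.8  3.6  8.5] w 0.0107 40.02645492553711
bar [-0.1174  0.0015  0.1554] r 0.1947 tilt 0.85
[-0.005, 0.027, -0.019, 0.009, -0.0, 0.002, 0.0]
[-0.005, 0.044, -0.045, 0.016, -0.0, 0.002, 0.0]
[-0.005, 0.063, -0.07, 0.023, -0.0, 0.002, 0.0]
[-0.006, 0.083, -0.094, 0.031, -0.0, 0.002, 0.0]
[-0.006, 0.103, -0.117, 0.038, -0.0, 0.002, 0.0]
```

servo_tool(series=[[[0,0.015,-0.024,0.009,0,0,0],[0,0.015,-0.024,0.009,0,0,0],[0,0.032,-0.05,0.016,0,0,0],[0,0.032,-0.05,0.016,0,0,0],[0,0.051,-0.075,0.023,0,0,0],[0,0.051,-0.075,0.023,0,0,0],[0,0.071,-0.099,0.031,0,0,0],[0,0.071,-0.099,0.031,0,0,0],[0,0.091,-0.121,0.038,0,0,0],[0,0.091,-0.121,0.038,0,0,0],[0,0.091,-0.121,0.038,0,0,0],[0,0.091,-0.121,0.038,0,0,0]]])

```text
time_s: 18.1
tool_pos: [0.5571, 0.1436, 0.2889]
tool_rot: [-151.7, -0.3, 82.0]
force: [-6.3, 4.4, 10.8]
grip_width: 0.0105
grasp_force: 40.0
```

```bash
python3 - <<'E'
from h import *
where(); tnow(); c=snap('side','pics/s2.png'); t=snap('top','pics/t10.png'); basket(t)
a=cv2.resize(cv2.imread('pics/s2.png')[120:270,170:400],(690,450)); b=cv2.resize(cv2.imread('pics/t10.png')[100:270,230:440],None,fx=2,fy=2)
cv2.imwrite('pics/c1.png',a)
E
```

```text
tool [-0.0148  0.0015  0.2889] [-151.7   -0.3   82. ] th 84.5 r 0.2124 F [-6.3  4.4 10.8] w 0.0105 40.02468287944794
bar [-0.0763  0.0015  0.1797] r 0.1953 tilt 1.096Traceback (most recent call last):
  File "<stdin>", line 2, in <module>
  File "h.py", line 33, in basket
    print('basket y',(P[m][:,1].min()+P[m][:,1].max())/2*1000, np.ptp(P[m][:,1])*1000)
                      ~~~~~~~~~~~~~^^
    return umr_minimum(a, axis, None, out, keepdims, initial, where)
ValueError: zero-size array to reduction operation minimum which has no identity
```

View pics/t10.png

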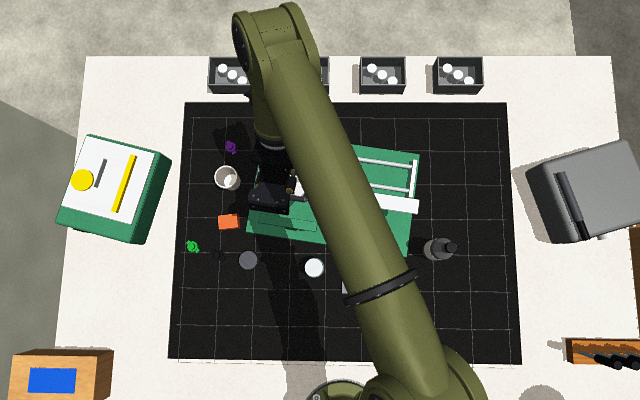

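The arm hides the basket from above, so I use the side view.

```bash
python3 - <<'E'
from h import *
cv2.imwrite('pics/c1.png',cv2.resize(cv2.imread('pics/s2.png')[120:270,170:400],(690,450)))
tilt([1.1,1.0,.9,.8,.7,.6,.5,.4,.3,.2,.1,0])
E
```

```text
[-0.005, 0.014, 0.008, 0.001, -0.0, 0.003, 0.0]
[-0.005, -0.021, 0.059, -0.014, -0.001, 0.003, 0.0]
[-0.005, -0.05, 0.114, -0.028, -0.001, 0.003, 0.0]
[-0.005, -0.074, 0.171, -0.042, -0.001, 0.003, 0.0]
[-0.005, -0.092, 0.231, -0.057, -0.001, 0.003, 0.0]
[-0.005, -0.104, 0.292, -0.071, -0.001, 0.003, 0.0]
[-0.005, -0.109, 0.354, -0.085, -0.001, 0.003, 0.0]
[-0.005, -0.109, 0.417, -0.1, -0.001, 0.003, 0.0]
[-0.005, -0.102, 0.479, -0.114, -0.001, 0.002, 0.0]
[-0.005, -0.089, 0.541, -0.128, -0.001, 0.002, 0.0]
[-0.005, -0.069, 0.601, -0.143, -0.001, 0.002, 0.0]
[-0.006, -0.044, 0.659, -0.157, -0.001, 0.002, 0.0]
```

View pics/c1.png

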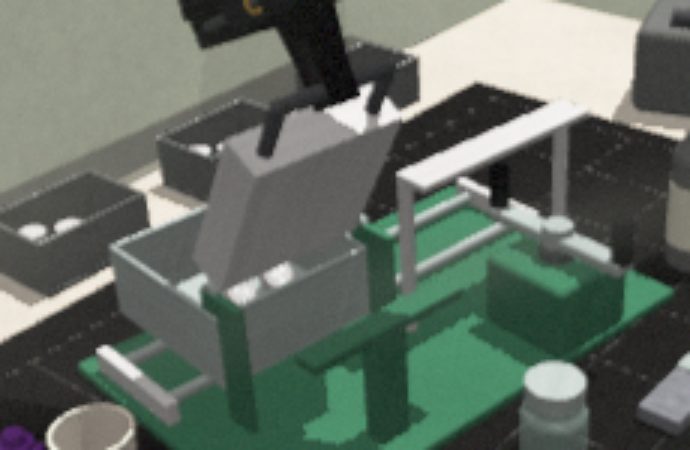

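White castings lie in the basket, at crop (245,290) and (280,272). I let them settle, then lower the tray.

servo_tool(series=[[[0,0,0,0,0,0,0],[0,0,0,0,0,0,0],[0,0,0,0,0,0,0],[0,0,0,0,0,0,0],[0,-0.018,0.025,-0.008,0,0,0],[0,-0.035,0.051,-0.015,0,0,0],[0,-0.05,0.078,-0.022,0,0,0],[0,-0.064,0.106,-0.029,0,0,0],[0,-0.088,0.163,-0.043,0,0,0],[0,-0.106,0.223,-0.058,0,0,0],[0,-0.118,0.284,-0.072,0,0,0],[0,-0.123,0.346,-0.086,0,0,0]]])

```text
time_s: 19.2
tool_pos: [0.4756, 0.1557, 0.2123]
tool_rot: [-167.3, -0.1, 81.9]
force: [-10.1, 4.8, 7.7]
grip_width: 0.0107
grasp_force: 40.0
```

```bash
python3 - <<'E'
from h import *
where(); tnow(); tilt([.5,.4,.3,.2,.1,0])
E
```

```text
tool [-0.0972  0.0015  0.2123] [-1.673e+02 -1.000e-01  8.190e+01] th 106.4 r 0.2204 F [-10.1   4.8   7.7] w 0.0107 39.99364614486694
bar [-0.1632  0.0015  0.1049] r 0.194 tilt 0.498
[-0.005, 0.011, 0.003, 0.001, -0.0, 0.002, 0.0]
[-0.005, -0.005, 0.063, -0.013, -0.0, 0.002, 0.0]
[-0.005, -0.015, 0.125, -0.027, -0.0, 0.002, 0.0]
[-0.005, -0.019, 0.188, -0.042, -0.0, 0.002, 0.0]
[-0.005, -0.016, 0.251, -0.056, -0.0, 0.002, 0.0]
[-0.005, -0.007, 0.314, -0.07, -0.001, 0.002, 0.0]
```

servo_tool(series=[[[0,-0.016,0.06,-0.014,0,0,0],[0,-0.026,0.122,-0.028,0,0,0],[0,-0.03,0.185,-0.043,0,0,0],[0,-0.028,0.217,-0.05,0,0,0],[0,-0.027,0.248,-0.057,0,0,0],[0,-0.023,0.28,-0.064,0,0,0],[0,-0.018,0.304,-0.071,0,0,0],[0,-0.018,0.304,-0.071,0,0,0],[0,-0.018,0.304,-0.071,0,0,0.2],[0,-0.018,0.304,-0.071,0,0,0.3],[0,-0.018,0.304,-0.071,0,0,0.34],[0,-0.018,0.304,-0.071,0,0,0.34]]])

```text
time_s: 20.2
tool_pos: [0.4551, 0.1557, 0.1229]
tool_rot: [179.7, 0.0, 81.7]
force: [0.8, 0.4, -0.2]
grip_width: 0.0269
grasp_force: 0.0
```

```bash
python3 - <<'E'
from h import *
where(); tnow()
E
```

```text
tool [-0.1175 -0.0014  0.1229] [179.7   0.   81.7] th 111.6 r 0.2243 F [ 0.8  0.4 -0.2] w 0.0269 0.0
bar [-0.1876 -0.0014  0.0159] r 0.1883 tilt 0.011
```

Level and released. I rise and back toward the robot and to the side to clear the view. Tool x points left (+y) and tool -y points toward the robot.

servo_tool(series=[[[0,-0.008,-0.06,0,0,0,0.34],[0,-0.008,-0.15,0,0,0,0.34],[0,-0.008,-0.26,0,0,0,0.34],[0,0,-0.38,0,0,0,0.34],[-0.05,0,-0.48,0,0,0,0.34],[-0.15,0,-0.5,0,0,0,0.34],[-0.27,0,-0.5,0,0,0,0.34],[-0.39,0,-0.5,0,0,0,0.34],[-0.51,0,-0.5,0,0,0,0.34],[-0.63,0,-0.5,0,0,0,0.34],[-0.75,0,-0.5,0,0,0,0.34],[-0.8,0,-0.5,0,0,0,0.34]]])

```text
time_s: 21.2
tool_pos: [0.4179, -0.0874, 0.2724]
tool_rot: [179.8, 0.1, 81.3]
force: [0.9, 0.4, -1.0]
grip_width: 0.0296
grasp_force: 0.0
```

```bash
python3 - <<'E'
from h import *
c=snap('top','pics/t11.png'); 
try: basket(c);knobs(c)
except Exception as e: print(e)
cv2.imwrite('pics/c2.png',cv2.resize(cv2.imread('pics/t11.png')[105:285,205:455],(750,540)))
E
```

```text
basket y 0.035088510918240834 158.48388954372905
knob 42 [366. 258.] [-0.1047 -0.2102  0.1464] th -179.9 r 0.0697
```

View pics/c2.png

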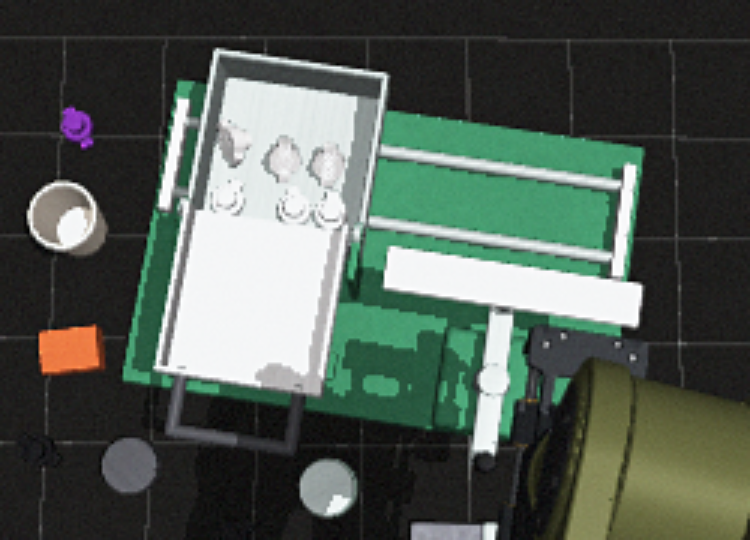

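The tray is empty and six castings show in the basket, at crop (235,140), (283,158), (328,165), (227,195), (293,205) and (328,208). I check their heights, then hand in.

```bash
python3 - <<'E'
from h import *
P=loc(pts(load('pics/t11.npz')))
for u,v in [(235,140),(283,158),(328,165),(227,195),(293,205),(328,208)]:
    a,b=205+u//3,105+v//3; print(np.median(P[b-2:b+3,a-2:a+3].reshape(-1,3),0).round(3))
where(); print(abs(get_obs()['joint_velocities']).max())
E
```

```text
[0.151 0.052 0.072]
[0.141 0.006 0.07 ]
[ 0.141 -0.036  0.066]
[0.099 0.052 0.066]
[ 0.099 -0.01   0.067]
[ 0.102 -0.042  0.066]
tool [-0.1187 -0.2486  0.2723] [1.798e+02 1.000e-01 8.120e+01] th -155.2 r 0.0922 F [-0.4 -1.1  0.4] w 0.0297 0.0
4.738961548257298
```

servo_tool(series=[[[0,0,0,0,0,0,0.34],[0,0,0,0,0,0,0.34],[0,0,0,0,0,0,0.34],[0,0,0,0,0,0,0.34]]])

```text
time_s: 21.58
tool_pos: [0.4194, -0.0802, 0.2721]
tool_rot: [179.8, 0.0, 81.9]
force: [-0.5, 0.6, -0.2]
grip_width: 0.0295
grasp_force: 0.0
```

All six lie on the basket floor (tops at z 66 to 72 mm).

```bash
python3 -c "
from cell import env; print(env.sign_off())"
```

```text
the job is handed in; nothing more can be done
None
```

I handed the job in at about 22 s on the robot's clock: all six castings are in the basket, which is in line with the tray to within about 1 mm, and the tray is back level; the sign-off gave no verdict.

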